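Stroke-test three plunger sensors and reject the one that sticks

TASK

Three plunger position sensors stand on the bench; push each orange plunger straight down through its stroke; one of them jams part-way, and pushing harder will not free it. Knock none over. Leave the two whose plungers go fully home standing where they are, plungers down, and lift the one that sticks by its housing and stand it upright in the red reject tray.

Things in the scene. Friction and masses are not known exactly. Their poses are not given: they have to be found in the camera images.
- sensor_a_mid (a point): plunger sensor a, loose, upright on the bench: aluminium housing 34 x 34 mm, top at 44 mm, on a black 46 x 46 x 6 mm foot, small blue plate on one side, 0.3 kg; all three look alike. Point on its vertical axis 27 mm above its underside, where the housing is gripped across any two opposite sides. x, y square to the sides, z up.
- plunger_a: sensor a's plunger: orange cap 22 mm across, 6 mm thick, on an 8 mm rod. Origin: centre of cap top, on the sensor's axis, z up. Starts 76 to 79 mm above the sensor's underside; fully home 54 mm (cap on brass collar). Moves at 4 N, stays where left. One of the three, not told which, jams hard at 71 mm.
- sensor_b_mid (a point): plunger sensor b, loose, upright on the bench: aluminium housing 34 x 34 mm, top at 44 mm, on a black 46 x 46 x 6 mm foot, small blue plate on one side, 0.3 kg; all three look alike. Point on its vertical axis 27 mm above its underside, where the housing is gripped across any two opposite sides. x, y square to the sides, z up.
- plunger_b: sensor b's plunger: orange cap 22 mm across, 6 mm thick, on an 8 mm rod. Origin: centre of cap top, on the sensor's axis, z up. Starts 76 to 79 mm above the sensor's underside; fully home 54 mm (cap on brass collar). Moves at 4 N, stays where left. One of the three, not told which, jams hard at 71 mm.
- sensor_c_mid (a point): plunger sensor c, loose, upright on the bench: aluminium housing 34 x 34 mm, top at 44 mm, on a black 46 x 46 x 6 mm foot, small blue plate on one side, 0.3 kg; all three look alike. Point on its vertical axis 27 mm above its underside, where the housing is gripped across any two opposite sides. x, y square to the sides, z up.
- plunger_c: sensor c's plunger: orange cap 22 mm across, 6 mm thick, on an 8 mm rod. Origin: centre of cap top, on the sensor's axis, z up. Starts 76 to 79 mm above the sensor's underside; fully home 54 mm (cap on brass collar). Moves at 4 N, stays where left. One of the three, not told which, jams hard at 71 mm.
- reject_tray: shallow square red tray for rejects, fixed to the bench, 160 x 160 mm outside, walls 4 mm thick and 18 mm high, floor about 4 mm thick. Origin: centre of its underside; x and y along its sides.
Not all that is in view belongs to the job. What is shaped like the part that bears sensor_c_mid but green is not meant.

How it is judged:
On the way:
1. all three plungers have been pushed as far as they go: two fully home, the sticking one down to where it jams (z of plunger_a in the frame of sensor_a_mid below 0.0305 m and z of plunger_b in the frame of sensor_b_mid below 0.0305 m and z of plunger_c in the frame of sensor_c_mid below 0.0465 m), for 0.2 s.
At the end, for the whole second after the job is handed in: The two free-running sensors stand upright (within 10 degrees) within 40 mm of where they started, their plungers home to within 3 mm; the sticking one stands upright (within 10 degrees) on the floor of the reject tray, its axis at most 60 mm from the tray's centre along either side; all at rest (z of plunger_a in the frame of sensor_a_mid below 0.0305 m and z of plunger_b in the frame of sensor_b_mid below 0.0305 m and distance of each of sensor_a_mid, sensor_b_mid from where it was at the start of the episode below 0.04 m and angle between each of sensor_a_mid, sensor_b_mid, sensor_c_mid's own z axis and vertical below 0.17 rad and x of sensor_c_mid in the frame of reject_tray between -0.06 and 0.06 m and y of sensor_c_mid in the frame of reject_tray between -0.06 and 0.06 m and z of sensor_c_mid in the frame of reject_tray below 0.04 m and linear speed of each of plunger_a, plunger_b, plunger_c below 0.02 m/s); the robot touches nothing.
It fails at once if a sensor is knocked over: it leans by more than 45 degrees (angle between any of sensor_a_mid, sensor_b_mid, sensor_c_mid's own z axis and vertical above 0.785 rad).
It also fails if it takes over 64 s, if anything falls off the work surface, if the arm or the gripper's body presses on something with over 40 N, if the wrist force passes 120 N, or if a joint passes its speed limit or range.

ROBOT

A 6-joint arm with a two-finger parallel gripper is mounted at the origin on a cart in front of the work surface, level with it; the furniture and walls round the work are solid. World frame = base frame: x ahead of the robot, y to its left, z up, the work surface at z = 0. Lengths are in m, angles in rad, forces in N, time in s.
With the tool pointing down it reaches from about 0.35 to 0.85 m from the base axis. Payload 8.1 kg.
Tool frame: the origin (TCP) lies between the finger pads; the fingertips stand 14 mm ahead of it and the grasp point (between the pads) lies 5 mm behind it; z points along the fingers, y is the line along which they close (so a half turn about z gives the same grasp; the last joint's range is limited). The gripper opens to 93 mm and grips with 3 to 60 N. Pads are 15 mm wide; open, the fingers measure 128 mm over their backs; the gripper's body (75 mm by 188 mm) begins 65 mm behind the grasp point.
Start: joints at [1.026, 0.13, 1.488, -0, 1.523, -0.085], TCP at [0.266, 0.538, 0.233] pointing down, gripper open.
Joint ranges: [-2.96, 2.96], [-0.89, 2.26], [0.02, 2.5], [-1.34, 4.48], [0, 2.73], [-2.66, 2.66]. Speed limits (rad/s): [2.39, 2.39, 2.79, 3.14, 3.14, 3.14].

INTERFACE

Orientations are given as a rotation vector (axis times angle).
In Python, from plant import robot gives the robot as it stands.
- The arm moves only by the tool arm_command, never from a script. Its argument "targets" is a list of rows, each an object of numbers: "x", "y", "z": the shift along the world's x, y, z in units of 500 mm (1.0 is 500 mm); "rx", "ry", "rz": the turn, a rotation vector about the world's x, y, z in units of 2 rad (1.0 is 2 rad); "claw": the closure in counts, from 0 (fully open) to 255 (shut). In form: [{"x": .., "y": .., "z": .., "rx": .., "ry": .., "rz": .., "claw": ..}, ...]. A call has 1 to 10 rows; each row is the pose to reach, as a shift and turn from the pose commanded when the call began; what a row does not reach only later rows make up. A row lasts 1/12 s, in which the tool goes at most 41.7 mm and 7.16 degrees, less where a joint would pass 70% of its speed; a pose out of reach is approached as far as the arm can. A call with a number of a shift or a turn outside -1 to 1 is refused whole. A call with a gripper value outside its range is refused whole. The fingers move at their own pace and stop on an object; "squeeze" is the grip in N (left out, the last holds). Time passes only in rows, so rows that repeat a pose let the fingers close. It gives the time, the measured TCP pose, the force, the opening and the grip force at its end, in the units of the state.
- robot.read_state(): the state, without advancing time (a new reading comes with each control period).
- robot.read_camera(name): name is "side" or "top"; returns (picture, depth): 420x560x3 uint8, red, green, blue; 420x560 float32, m along the optical axis (not along the pixel's ray), 0 where there is no reading.
- robot.get_calibration(name): a dict with "intrinsics" (3x3 intrinsics, pixels), "origin" and "orientation" of the camera in the world. Camera axes: x right, y up, looking along -z (the intrinsics and any distortion apply to the point x, -y, -z); pixel columns grow to the right and rows downward; lengths in m; the calibration is good to about 2 mm. A picture is of the moment at which its call begins. get_calibration takes no time and is no camera call.
- robot.close_job(): hands the job in; it is judged then, once.
The state is a dict: "t": time; "q": joint angles; "dq": joint speeds; "joint_torque": joint torques, N m; "tool_pos": TCP position; "orientation": TCP orientation; "force": force on the tool from outside, world axes, zero at the start; "wrist_torque": the same for the moment, N m; "opening": finger opening in m; "gripper_force": force on a finger pad.
Only numpy, scipy, OpenCV 4.12 (cv2) and the standard library are available. Lean on these libraries where they do the work, as an engineer would, in place of code of your own. Each camera call takes 0.05 s, during which the arm holds its last target. There are 200 camera calls.

## Working session

There is one attempt and no reset: what is moved stays moved. The work goes in short steps, Python scripts to look and compute and a tool call to move; the robot and the scene stay as the last step left them, time stands still between calls to the robot, and variables do not carry over. Pictures are saved under pics/ and viewed, at most 10 in all, crops included, and the job is handed in when it is done.

Besides the shell and the picture viewer there is one more tool, called after "Emit:" as a command line: name --argument value ..., lists and objects as JSON in quotes. arm_command: Moves the arm, as the interface text tells. Shifts and turns lie within -1 to 1; 1 stands for 500 mm of shift or 2 rad of turn. Its arguments: {"type":"object","properties":{"targets":{"type":"array","items":{"type":"object","properties":{"x":{"type":"number","minimum":-1,"maximum":1},"y":{"type":"number","minimum":-1,"maximum":1},"z":{"type":"number","minimum":-1,"maximum":1},"rx":{"type":"number","minimum":-1,"maximum":1},"ry":{"type":"number","minimum":-1,"maximum":1},"rz":{"type":"number","minimum":-1,"maximum":1},"claw":{"type":"number"}}}},"squeeze":{"type":"number"}},"required":["targets"]}

```bash
mkdir -p pics; cat > h.py <<'E'
import numpy as np, cv2
from plant import robot
def shot(n,f):
    p,d=robot.read_camera(n); cv2.imwrite(f'pics/{f}.png',p[:,:,::-1]); np.save(f'pics/{f}.npy',d); return p,d
def world(n,d):
    c=robot.get_calibration(n); K=np.array(c['intrinsics']); 
    v,u=np.mgrid[:d.shape[0],:d.shape[1]]
    x=(u-K[0,2])/K[0,0]*d; y=(v-K[1,2])/K[1,1]*d
    P=np.stack([x,-y,-d],-1); o=np.array(c['orientation'])
    R=o if o.shape==(3,3) else cv2.Rodrigues(o)[0]
    return P@R.T+np.array(c['origin'])
E
python3 - <<'E'
from h import *
print(robot.get_calibration('top')); print(robot.read_state())
shot('top','t1'); shot('side','s1')
E
```

```text
{'intrinsics': array([[489.89866405,   0.        , 278.01419741],
       [  0.        , 489.89866405, 202.16980414],
       [  0.        ,   0.        ,   1.        ]]), 'origin': array([0.32927174, 0.03351373, 1.01321487]), 'orientation': array([ 0.12859646, -0.16112199, -1.5397347 ])}
{'t': 0.0, 'q': array([ 1.02556901e+00,  1.31135882e-01,  1.48929048e+00, -4.06574602e-06,
        1.52300164e+00, -8.54024299e-02]), 'dq': array([-0.0002071 , -0.00042961,  0.00048843,  0.00055869,  0.00121758,
        0.00094521]), 'joint_torque': array([ 1.96187262e-03, -5.59823799e+01, -4.91782951e+01,  7.67349545e-02,
        3.50857351e-02, -1.22541460e-04]), 'tool_pos': array([0.26597085, 0.53721445, 0.23159638]), 'orientation': array([-7.15815282e-01, -3.05837436e+00,  2.74230147e-03]), 'force': array([-0.56315826, -0.15476978, -0.06221394]), 'wrist_torque': array([0.02633568, 0.02327033, 0.00204662]), 'gripper_force': 0.0, 'opening': 0.09314301104772199}
```

View pics/t1.png

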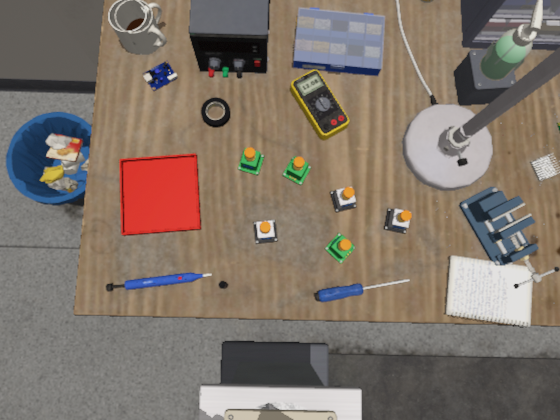

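View pics/s1.png

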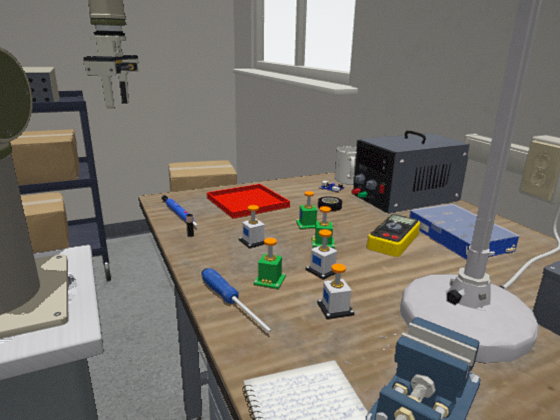

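```bash
python3 - <<'E'
from h import *
p=cv2.imread('pics/t1.png'); d=np.load('pics/t1.npy'); W=world('top',d)
hsv=cv2.cvtColor(p,cv2.COLOR_BGR2HSV)
for nm,lo,hi in [('orange',(8,150,120),(22,255,255)),('red',(0,120,80),(6,255,255)),('red2',(172,120,80),(180,255,255)),('blue',(95,100,50),(125,255,255)),('green',(40,70,50),(85,255,255))]:
    m=cv2.inRange(hsv,lo,hi); n,l,s,c=cv2.connectedComponentsWithStats(m)
    for i in range(1,n):
        if s[i,4]>15:
            q=W[(l==i)&(d>0)]; print(nm,s[i],c[i].round(1),np.median(q,0).round(4),q.min(0).round(3),q.max(0).round(3))
E
```

```text
orange [244 147  11  14 110] [249.6 153.2] [0.6015 0.0752 0.0784] [0.593 0.066 0.   ] [0.638 0.088 0.082]
orange [294 157  11  13 110] [298.3 162.6] [ 0.5859 -0.0217  0.0785] [ 0.576 -0.033  0.042] [ 0.606 -0.013  0.084]
orange [342 187  13  12 109] [348.  192.6] [ 0.5286 -0.1202  0.0787] [ 0.518 -0.145 -0.004] [ 0.557 -0.112  0.083]
orange [398 210  14  12 107] [404.6 215.7] [ 0.4863 -0.2318  0.0765] [ 0.476 -0.256  0.   ] [ 0.51  -0.223  0.081]
orange [260 222  10  11  87] [264.7 226.9] [0.4552 0.0402 0.0789] [0.446 0.032 0.073] [0.465 0.05  0.083]
orange [339 239  12  11 110] [344.5 244.3] [ 0.4264 -0.1138  0.0788] [ 0.417 -0.137  0.   ] [ 0.443 -0.104  0.082]
red [254  60   6   3  16] [256.5  61.1] [0.7993 0.0665 0.0753] [0.797 0.062 0.067] [0.801 0.073 0.081]
red [208  69   7   8  36] [210.5  72.2] [0.7927 0.1669 0.0319] [ 0.784  0.159 -0.002] [0.806 0.176 0.036]
red [338 115   7   7  33] [340.7 117.8] [ 0.6977 -0.113   0.0339] [ 0.691 -0.119  0.029] [ 0.704 -0.106  0.038]
red [331 119   6   7  36] [333.5 121.8] [ 0.6884 -0.0975  0.0347] [ 0.681 -0.103  0.03 ] [ 0.696 -0.092  0.
[... 855 characters left out ...]
158 -0.002] [ 0.353 -0.07   0.031]
green [496  42   6  15  49] [498.2  49.8] [ 0.7885 -0.3866  0.1734] [ 0.777 -0.392  0.167] [ 0.803 -0.384  0.18 ]
green [503  57   8   5  20] [506.   59.1] [ 0.7697 -0.3993  0.1748] [ 0.767 -0.408  0.169] [ 0.774 -0.395  0.179]
green [222  66   7  12  62] [225.   71.1] [0.7957 0.1353 0.0329] [0.783 0.129 0.013] [0.805 0.144 0.046]
green [238 148  26  27 335] [251.2 163. ] [0.5929 0.0692 0.0302] [ 0.577  0.049 -0.005] [0.636 0.102 0.079]
green [282 159  28  26 346] [296.2 172.2] [ 0.5771 -0.0208  0.0274] [ 0.558 -0.049 -0.002] [0.614 0.008 0.081]
green [326 234  28  30 361] [338.  248.5] [ 0.4201 -0.1068  0.0304] [ 0.395 -0.143 -0.002] [ 0.455 -0.087  0.08 ]
```

The top view shows three white sensors with caps at about (348,193), (405,216) and (265,227), three green decoys, and the red tray centred near (160,194). The side view agrees. Next I'll refine the axes and yaws.

```bash
python3 - <<'E'
from h import *
p=cv2.imread('pics/t1.png'); d=np.load('pics/t1.npy'); W=world('top',d)
hsv=cv2.cvtColor(p,cv2.COLOR_BGR2HSV); org=cv2.inRange(hsv,(8,150,120),(22,255,255))>0
R=cv2.Rodrigues(robot.read_state()['orientation'])[0]; print(R.round(3))
tiles=[]
for (u,v) in [(348,193),(405,216),(265,227)]:
    m=np.zeros(d.shape,bool); m[v-25:v+30,u-25:u+25]=1
    cap=W[m&org&(W[...,2]>.072)]; c=(cap.min(0)+cap.max(0))/2
    near=m&(np.hypot(W[...,0]-c[0],W[...,1]-c[1])<.05)
    hs=W[near&~org&(abs(W[...,2]-.044)<.006)]
    ft=W[near&(W[...,2]>.035)&(W[...,2]<.05)]
    print('cap',cap.mean(0).round(4),c.round(4),'house',len(hs),cv2.minAreaRect((hs[:,:2]*1000).astype(np.float32)),hs.mean(0).round(4))
    tiles.append(cv2.resize(p[v-20:v+25,u-22:u+22],None,fx=6,fy=6,interpolation=cv2.INTER_CUBIC))
cv2.imwrite('pics/crop.png',np.hstack(tiles))
m=(cv2.inRange(hsv,(0,120,80),(6,255,255))>0)&(W[...,0]<.64)&(W[...,1]>.15)&(W[...,1]<.4)
print(cv2.minAreaRect(W[m][:,:2].astype(np.float32)*1000))
E
```

```text
[[-0.896  0.444 -0.001]
 [ 0.444  0.896 -0.001]
 [ 0.    -0.002 -1.   ]]
cap [ 0.5285 -0.1215  0.079 ] [ 0.5286 -0.1219  0.079 ] house 170 ((528.3434448242188, -121.92259979248047), (34.0510368347168, 33.63998794555664), 15.347354888916016) [ 0.5237 -0.1191  0.0443]
cap [ 0.482  -0.2268  0.0989] [ 0.4122 -0.1049  0.5427] house 0 ((0.0, 0.0), (0.0, 0.0), 0.0) [nan nan nan]
cap [0.4554 0.0405 0.079 ] [0.4554 0.0409 0.0778] house 190 ((455.787841796875, 39.30183410644531), (34.34434509277344, 33.64130783081055), 8.667450904846191) [0.453  0.039  0.0443]
((483.0184326171875, 259.16497802734375), (263.6318054199219, 167.36050415039062), 6.163349151611328)<stdin>:12: RuntimeWarning: Mean of empty slice.
  ret = um.true_divide(
```

View pics/crop.png

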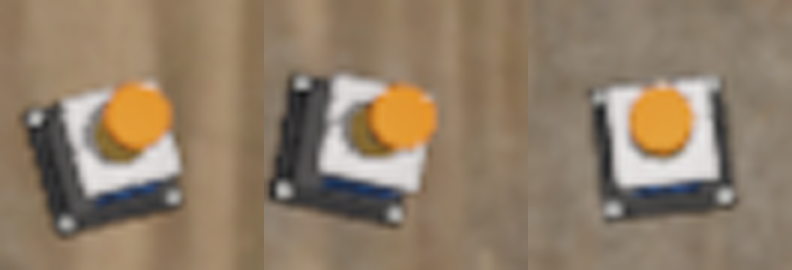

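Emit:
arm_command --targets '[{"x": 0.379,"y": -0.993,"z": -0.2,"claw": 255},{"x": 0.379,"y": -0.993,"z": -0.2,"claw": 255},{"x": 0.379,"y": -0.993,"z": -0.2,"claw": 255},{"x": 0.379,"y": -0.993,"z": -0.2,"claw": 255},{"x": 0.379,"y": -0.993,"z": -0.2,"claw": 255},{"x": 0.379,"y": -0.993,"z": -0.2,"claw": 255},{"x": 0.379,"y": -0.993,"z": -0.2,"claw": 255},{"x": 0.379,"y": -0.993,"z": -0.2,"claw": 255},{"x": 0.379,"y": -0.993,"z": -0.2,"claw": 255},{"x": 0.379,"y": -0.993,"z": -0.2,"claw": 255}]' --squeeze 20

```text
schema error: expected keys x, y, z, rx, ry, rz, claw
```

```bash
python3 - <<'E'
from h import *
p=cv2.imread('pics/t1.png'); d=np.load('pics/t1.npy'); W=world('top',d)
hsv=cv2.cvtColor(p,cv2.COLOR_BGR2HSV); org=cv2.inRange(hsv,(8,150,120),(22,255,255))>0
u,v=405,216
m=np.zeros(d.shape,bool); m[v-20:v+30,u-25:u+25]=1
cap=W[m&org&(W[...,2]>.072)&(W[...,2]<.085)&(W[...,1]<-.2)]; print(cap.mean(0),(cap.min(0)+cap.max(0))/2)
hs=W[m&~org&(abs(W[...,2]-.044)<.006)&(W[...,1]<-.19)]
print(cv2.minAreaRect((hs[:,:2]*1000).astype(np.float32)))
m=(cv2.inRange(hsv,(0,120,80),(6,255,255))>0); m[:,:118]=0; m[:,203:]=0; m[:150]=0; m[240:]=0
print(cv2.minAreaRect(W[m&(W[...,2]>.012)][:,:2].astype(np.float32)*1000))
s=robot.read_state(); print(s['tool_pos'],s['opening'],s['t'])
E
```

```text
[ 0.48569626 -0.2331196   0.07690356] [ 0.48577105 -0.23312843  0.07641116]
((485.90625, -233.60385131835938), (34.00834655761719, 34.00894546508789), 78.31023406982422)
((448.8467712402344, 216.41049194335938), (386.1455993652344, 204.66848754882812), 28.899072647094727)
[0.26599427 0.53728076 0.23168887] 0.09293798236983039 0.1
```

Emit:
arm_command --targets '[{"x": 0.379,"y": -0.993,"z": -0.2,"rx": 0,"ry": 0,"rz": 0,"claw": 255},{"x": 0.379,"y": -0.993,"z": -0.2,"rx": 0,"ry": 0,"rz": 0,"claw": 255},{"x": 0.379,"y": -0.993,"z": -0.2,"rx": 0,"ry": 0,"rz": 0,"claw": 255},{"x": 0.379,"y": -0.993,"z": -0.2,"rx": 0,"ry": 0,"rz": 0,"claw": 255},{"x": 0.379,"y": -0.993,"z": -0.2,"rx": 0,"ry": 0,"rz": 0,"claw": 255},{"x": 0.379,"y": -0.993,"z": -0.2,"rx": 0,"ry": 0,"rz": 0,"claw": 255},{"x": 0.379,"y": -0.993,"z": -0.2,"rx": 0,"ry": 0,"rz": 0,"claw": 255},{"x": 0.379,"y": -0.993,"z": -0.2,"rx": 0,"ry": 0,"rz": 0,"claw": 255},{"x": 0.379,"y": -0.993,"z": -0.2,"rx": 0,"ry": 0,"rz": 0,"claw": 255},{"x": 0.379,"y": -0.993,"z": -0.2,"rx": 0,"ry": 0,"rz": 0,"claw": 255}]' --squeeze 20

```text
t: 0.93
tool_pos: [0.4123, 0.1532, 0.1551]
orientation: [0.716, 3.059, 0.0]
force: [0.6, 0.1, -0.4]
opening: 0.031
gripper_force: 0.0
```

Emit:
arm_command --targets '[{"x": 0.087,"y": -0.226,"z": -0.09,"rx": 0,"ry": 0,"rz": 0,"claw": 255},{"x": 0.087,"y": -0.226,"z": -0.09,"rx": 0,"ry": 0,"rz": 0,"claw": 255},{"x": 0.087,"y": -0.226,"z": -0.09,"rx": 0,"ry": 0,"rz": 0,"claw": 255},{"x": 0.087,"y": -0.226,"z": -0.09,"rx": 0,"ry": 0,"rz": 0,"claw": 255},{"x": 0.087,"y": -0.226,"z": -0.09,"rx": 0,"ry": 0,"rz": 0,"claw": 255}]'

```text
t: 1.35
tool_pos: [0.455, 0.0401, 0.1091]
orientation: [-0.722, -3.055, 0.001]
force: [0.5, 0.2, 0.6]
opening: 0.0013
gripper_force: 0.0
```

Emit:
arm_command --targets '[{"x": 0,"y": 0,"z": -0.02,"rx": 0,"ry": 0,"rz": 0,"claw": 255},{"x": 0,"y": 0,"z": -0.03,"rx": 0,"ry": 0,"rz": 0,"claw": 255},{"x": 0,"y": 0,"z": -0.038,"rx": 0,"ry": 0,"rz": 0,"claw": 255},{"x": 0,"y": 0,"z": -0.046,"rx": 0,"ry": 0,"rz": 0,"claw": 255},{"x": 0,"y": 0,"z": -0.05,"rx": 0,"ry": 0,"rz": 0,"claw": 255},{"x": 0,"y": 0,"z": -0.054,"rx": 0,"ry": 0,"rz": 0,"claw": 255},{"x": 0,"y": 0,"z": -0.054,"rx": 0,"ry": 0,"rz": 0,"claw": 255}]'

```text
t: 1.93
tool_pos: [0.4555, 0.0427, 0.0833]
orientation: [-0.714, -3.059, -0.0]
force: [0.4, -0.3, 0.5]
opening: 0.0007
gripper_force: 0.0
```

```bash
python3 - <<'E'
from h import *
for i in range(3):
    s=robot.read_state(); print(s['tool_pos'],s['force'],s['t'])
    p,d=shot('side' if i<1 else 'top',f'c{i}')
p=cv2.imread('pics/c0.png')
cv2.imwrite('pics/c0z.png',cv2.resize(p[150:270,180:320],None,fx=4,fy=4,interpolation=cv2.INTER_CUBIC))
E
```

```text
[0.45554411 0.0427015  0.08327371] [ 0.38052739 -0.27663935  0.5076643 ] 1.9333
[0.45569792 0.04241957 0.08340249] [ 0.0630625  -0.76576421  0.85680666] 1.9833
[0.45580624 0.04222855 0.08351615] [ 0.08643784 -0.0433911   0.72876189] 2.0333
```

View pics/c0z.png

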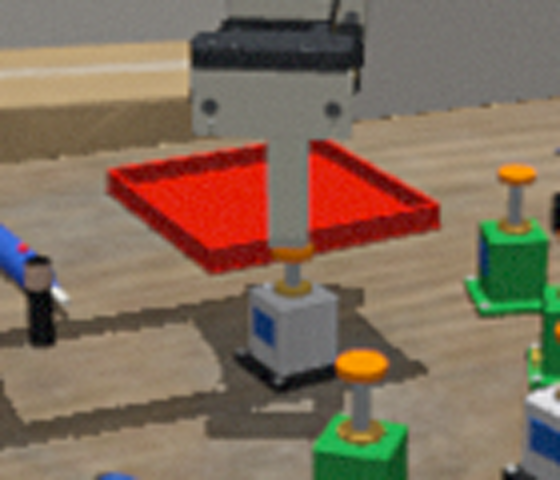

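The fingertips are on the cap, well centred, with the cap at (290,252) in the crop. I'll continue down.

Emit:
arm_command --targets '[{"x": 0,"y": -0.003,"z": -0.004,"rx": 0,"ry": 0,"rz": 0,"claw": 255},{"x": 0,"y": -0.003,"z": -0.008,"rx": 0,"ry": 0,"rz": 0,"claw": 255},{"x": 0,"y": -0.003,"z": -0.012,"rx": 0,"ry": 0,"rz": 0,"claw": 255}]'

```text
t: 2.33
tool_pos: [0.4562, 0.0408, 0.0779]
orientation: [0.716, 3.058, 0.001]
force: [-0.8, 2.7, 3.7]
opening: 0.0007
gripper_force: 2.0
```

Emit:
arm_command --targets '[{"x": 0,"y": 0,"z": -0.006,"rx": 0,"ry": 0,"rz": 0,"claw": 255},{"x": 0,"y": 0,"z": -0.012,"rx": 0,"ry": 0,"rz": 0,"claw": 255},{"x": 0,"y": 0,"z": -0.017,"rx": 0,"ry": 0,"rz": 0,"claw": 255},{"x": 0,"y": 0,"z": -0.02,"rx": 0,"ry": 0,"rz": 0,"claw": 255},{"x": 0,"y": 0,"z": -0.02,"rx": 0,"ry": 0,"rz": 0,"claw": 255}]'

```text
t: 2.75
tool_pos: [0.4562, 0.0407, 0.0682]
orientation: [0.716, 3.058, 0.0]
force: [-1.7, 2.8, 8.8]
opening: 0.0004
gripper_force: 4.8
```

Emit:
arm_command --targets '[{"x": 0,"y": 0,"z": -0.003,"rx": 0,"ry": 0,"rz": 0,"claw": 255},{"x": 0,"y": 0,"z": -0.004,"rx": 0,"ry": 0,"rz": 0,"claw": 255}]'

```text
t: 2.92
tool_pos: [0.4565, 0.0407, 0.068]
orientation: [0.715, 3.058, 0.0]
force: [-13.5, 2.4, 33.8]
opening: 0.0006
gripper_force: 17.0
```

Emit:
arm_command --targets '[{"x": 0,"y": 0,"z": 0.08,"rx": 0,"ry": 0,"rz": 0,"claw": 255},{"x": 0.144,"y": -0.325,"z": 0.09,"rx": 0,"ry": 0,"rz": 0,"claw": 255},{"x": 0.144,"y": -0.325,"z": 0.09,"rx": 0,"ry": 0,"rz": 0,"claw": 255},{"x": 0.144,"y": -0.325,"z": 0.09,"rx": 0,"ry": 0,"rz": 0,"claw": 255},{"x": 0.144,"y": -0.325,"z": 0.09,"rx": 0,"ry": 0,"rz": 0,"claw": 255},{"x": 0.144,"y": -0.325,"z": 0.09,"rx": 0,"ry": 0,"rz": 0,"claw": 255},{"x": 0.144,"y": -0.325,"z": 0.09,"rx": 0,"ry": 0,"rz": 0,"claw": 255}]'

```text
t: 3.5
tool_pos: [0.5279, -0.125, 0.1099]
orientation: [-0.721, -3.057, 0.002]
force: [0.0, 0.9, -0.9]
opening: 0.0005
gripper_force: 0.0
```

Emit:
arm_command --targets '[{"x": 0,"y": 0,"z": 0,"rx": 0,"ry": 0,"rz": 0,"claw": 255},{"x": 0,"y": 0,"z": -0.02,"rx": 0,"ry": 0,"rz": 0,"claw": 255},{"x": 0,"y": 0,"z": -0.03,"rx": 0,"ry": 0,"rz": 0,"claw": 255},{"x": 0,"y": 0,"z": -0.038,"rx": 0,"ry": 0,"rz": 0,"claw": 255},{"x": 0,"y": 0,"z": -0.046,"rx": 0,"ry": 0,"rz": 0,"claw": 255},{"x": 0,"y": 0,"z": -0.05,"rx": 0,"ry": 0,"rz": 0,"claw": 255},{"x": 0,"y": 0,"z": -0.054,"rx": 0,"ry": 0,"rz": 0,"claw": 255},{"x": 0,"y": 0,"z": -0.057,"rx": 0,"ry": 0,"rz": 0,"claw": 255}]'

```text
t: 4.17
tool_pos: [0.5287, -0.1211, 0.0854]
orientation: [0.714, 3.058, 0.001]
force: [-15.3, 8.5, 41.3]
opening: 0.0004
gripper_force: 20.4
```

Emit:
arm_command --targets '[{"x": 0,"y": 0,"z": 0.06,"rx": 0,"ry": 0,"rz": 0,"claw": 255},{"x": -0.086,"y": -0.225,"z": 0.06,"rx": 0,"ry": 0,"rz": 0,"claw": 255},{"x": -0.086,"y": -0.225,"z": 0.06,"rx": 0,"ry": 0,"rz": 0,"claw": 255},{"x": -0.086,"y": -0.225,"z": 0.06,"rx": 0,"ry": 0,"rz": 0,"claw": 255},{"x": -0.086,"y": -0.225,"z": 0.06,"rx": 0,"ry": 0,"rz": 0,"claw": 255},{"x": -0.086,"y": -0.225,"z": 0.06,"rx": 0,"ry": 0,"rz": 0,"claw": 255},{"x": -0.086,"y": -0.225,"z": 0.06,"rx": 0,"ry": 0,"rz": 0,"claw": 255}]'

```text
t: 4.75
tool_pos: [0.4847, -0.2339, 0.1118]
orientation: [-0.717, -3.058, -0.001]
force: [-0.8, -0.7, -1.0]
opening: 0.0005
gripper_force: 0.0
```

Emit:
arm_command --targets '[{"x": 0,"y": 0,"z": -0.02,"rx": 0,"ry": 0,"rz": 0,"claw": 255},{"x": 0,"y": 0,"z": -0.034,"rx": 0,"ry": 0,"rz": 0,"claw": 255},{"x": 0,"y": 0,"z": -0.042,"rx": 0,"ry": 0,"rz": 0,"claw": 255},{"x": 0,"y": 0,"z": -0.05,"rx": 0,"ry": 0,"rz": 0,"claw": 255},{"x": 0,"y": 0,"z": -0.056,"rx": 0,"ry": 0,"rz": 0,"claw": 255},{"x": 0,"y": 0,"z": -0.062,"rx": 0,"ry": 0,"rz": 0,"claw": 255}]'

```text
t: 5.25
tool_pos: [0.4848, -0.2337, 0.0807]
orientation: [-0.715, -3.059, -0.001]
force: [-2.0, 3.3, 5.2]
opening: 0.0006
gripper_force: 2.0
```

Past the jam height with only 5 N, so this one runs free; finishing the stroke.

Emit:
arm_command --targets '[{"x": 0,"y": 0,"z": -0.008,"rx": 0,"ry": 0,"rz": 0,"claw": 255},{"x": 0,"y": 0,"z": -0.016,"rx": 0,"ry": 0,"rz": 0,"claw": 255},{"x": 0,"y": 0,"z": -0.022,"rx": 0,"ry": 0,"rz": 0,"claw": 255},{"x": 0,"y": 0,"z": -0.026,"rx": 0,"ry": 0,"rz": 0,"claw": 255},{"x": 0,"y": 0,"z": -0.028,"rx": 0,"ry": 0,"rz": 0,"claw": 255},{"x": 0,"y": 0,"z": -0.028,"rx": 0,"ry": 0,"rz": 0,"claw": 255}]'

```text
t: 5.75
tool_pos: [0.4851, -0.2344, 0.0682]
orientation: [0.716, 3.058, 0.0]
force: [-3.1, 6.4, 13.6]
opening: 0.0002
gripper_force: 6.7
```

Emit:
arm_command --targets '[{"x": 0,"y": 0,"z": 0.08,"rx": 0,"ry": 0,"rz": 0,"claw": 255},{"x": -0.02,"y": 0,"z": 0.16,"rx": 0,"ry": 0,"rz": 0.08,"claw": 90},{"x": -0.02,"y": -0.1,"z": 0.2,"rx": 0,"ry": 0,"rz": 0.14,"claw": 90},{"x": -0.02,"y": -0.1,"z": 0.2,"rx": 0,"ry": 0,"rz": 0.2,"claw": 90},{"x": -0.02,"y": -0.1,"z": 0.2,"rx": 0,"ry": 0,"rz": 0.26,"claw": 90},{"x": -0.02,"y": -0.1,"z": 0.2,"rx": 0,"ry": 0,"rz": 0.32,"claw": 90},{"x": -0.02,"y": -0.1,"z": 0.2,"rx": 0,"ry": 0,"rz": 0.364,"claw": 90},{"x": -0.02,"y": -0.1,"z": 0.2,"rx": 0,"ry": 0,"rz": 0.364,"claw": 90}]'

```text
t: 6.42
tool_pos: [0.4744, -0.285, 0.1666]
orientation: [0.427, -3.112, 0.001]
force: [-0.2, 0.9, 0.0]
opening: 0.0428
gripper_force: 0.0
```

```bash
python3 - <<'E'
from h import *
p,d=shot('top','t2'); p=cv2.imread('pics/t2.png'); W=world('top',d)
hsv=cv2.cvtColor(p,cv2.COLOR_BGR2HSV); org=cv2.inRange(hsv,(8,150,120),(22,255,255))>0
for c in [(.5285,-.122),(.4557,.0393),(.4858,-.2334)]:
    near=(np.hypot(W[...,0]-c[0],W[...,1]-c[1])<.035)
    cap=W[near&org&(W[...,2]>.047)]
    hs=W[near&~org&(abs(W[...,2]-.044)<.006)]
    if len(cap)and len(hs): print(((cap.min(0)+cap.max(0))/2).round(4),np.median(cap[:,2]),cv2.minAreaRect((hs[:,:2]*1000).astype(np.float32)))
s=robot.read_state(); R=cv2.Rodrigues(s['orientation'])[0]; print(s['tool_pos'],np.degrees(np.arctan2(R[1,1],R[0,1])),R[:,2],s['opening'],s['q'])
E
```

```text
[ 0.5286 -0.1215  0.0611] 0.07058931122677148 ((528.3604125976562, -121.78938293457031), (34.33113098144531, 33.85068893432617), 16.07684898376465)
[0.4558 0.0401 0.0551] 0.054054766191580395 ((456.1444091796875, 39.31315612792969), (34.46605682373047, 33.69290542602539), 7.588746547698975)
[ 0.4864 -0.2333  0.053 ] 0.05367045960878397 ((485.50152587890625, -233.7021026611328), (34.111297607421875, 34.25633239746094), 80.3399887084961)
[ 0.47443775 -0.28475851  0.16661926] 105.23746616013213 [-5.26927246e-04 -2.84897265e-04 -9.99999821e-01] 0.04653758369853812 [-6.32873473e-01  4.54514063e-02  1.69984333e+00 -5.49703678e-04
  1.39655431e+00 -2.46951835e+00]
```

View pics/t2.png

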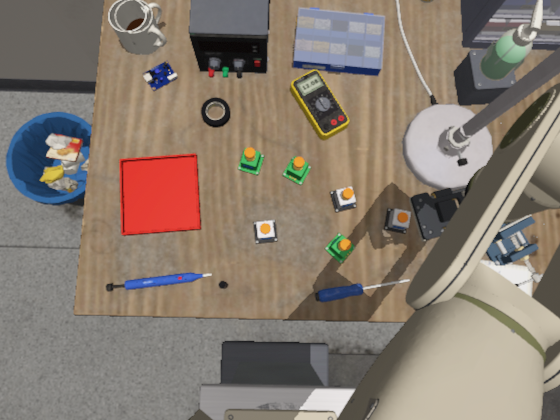

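The top view shows all three sensors standing; cap heights are 54, 54 and 71 mm, so the one at (346,195) is the sticker. The tray is at (160,194).

Emit:
arm_command --targets '[{"x": 0.108,"y": 0.326,"z": 0,"rx": 0,"ry": 0,"rz": 0,"claw": 90},{"x": 0.108,"y": 0.326,"z": 0,"rx": 0,"ry": 0,"rz": 0,"claw": 90},{"x": 0.108,"y": 0.326,"z": 0,"rx": 0,"ry": 0,"rz": 0,"claw": 90},{"x": 0.108,"y": 0.326,"z": 0,"rx": 0,"ry": 0,"rz": 0,"claw": 90},{"x": 0.108,"y": 0.326,"z": 0,"rx": 0,"ry": 0,"rz": 0,"claw": 90},{"x": 0.108,"y": 0.326,"z": -0.05,"rx": 0,"ry": 0,"rz": 0,"claw": 90},{"x": 0.108,"y": 0.326,"z": -0.1,"rx": 0,"ry": 0,"rz": 0,"claw": 90},{"x": 0.108,"y": 0.326,"z": -0.1,"rx": 0,"ry": 0,"rz": 0,"claw": 90}]'

```text
t: 7.13
tool_pos: [0.5256, -0.1202, 0.1118]
orientation: [0.415, -3.107, -0.005]
force: [-0.7, 0.6, -1.0]
opening: 0.06
gripper_force: 0.0
```

Emit:
arm_command --targets '[{"x": 0,"y": 0,"z": 0,"rx": 0,"ry": 0,"rz": 0,"claw": 90},{"x": 0,"y": 0,"z": 0,"rx": 0,"ry": 0,"rz": 0,"claw": 90},{"x": 0,"y": 0,"z": -0.03,"rx": 0,"ry": 0,"rz": 0,"claw": 90},{"x": 0,"y": 0,"z": -0.06,"rx": 0,"ry": 0,"rz": 0,"claw": 90}]'

```text
t: 7.47
tool_pos: [0.5312, -0.1227, 0.0902]
orientation: [-0.417, 3.108, -0.004]
force: [0.2, -0.7, 0.7]
opening: 0.0603
gripper_force: 0.0
```

Emit:
arm_command --targets '[{"x": 0,"y": 0,"z": 0,"rx": 0,"ry": 0,"rz": 0,"claw": 90},{"x": 0,"y": 0,"z": -0.03,"rx": 0,"ry": 0,"rz": 0,"claw": 90},{"x": 0,"y": 0,"z": -0.06,"rx": 0,"ry": 0,"rz": 0,"claw": 90},{"x": 0,"y": 0,"z": -0.09,"rx": 0,"ry": 0,"rz": 0,"claw": 90},{"x": 0,"y": 0,"z": -0.11,"rx": 0,"ry": 0,"rz": 0,"claw": 90},{"x": 0,"y": 0,"z": -0.126,"rx": 0,"ry": 0,"rz": 0,"claw": 90},{"x": 0,"y": 0,"z": -0.126,"rx": 0,"ry": 0,"rz": 0,"claw": 90}]'

```text
t: 8.05
tool_pos: [0.5282, -0.1214, 0.0233]
orientation: [0.419, -3.112, -0.001]
force: [0.2, -0.9, 0.1]
opening: 0.0603
gripper_force: 0.0
```

Emit:
arm_command --targets '[{"x": 0,"y": 0,"z": 0,"rx": 0,"ry": 0,"rz": 0,"claw": 255},{"x": 0,"y": 0,"z": 0,"rx": 0,"ry": 0,"rz": 0,"claw": 255},{"x": 0,"y": 0,"z": 0,"rx": 0,"ry": 0,"rz": 0,"claw": 255},{"x": 0,"y": 0,"z": 0,"rx": 0,"ry": 0,"rz": 0,"claw": 255},{"x": 0,"y": 0,"z": 0,"rx": 0,"ry": 0,"rz": 0,"claw": 255},{"x": 0,"y": 0,"z": 0,"rx": 0,"ry": 0,"rz": 0,"claw": 255}]' --squeeze 25

```text
t: 8.55
tool_pos: [0.5293, -0.1215, 0.0248]
orientation: [-0.42, 3.112, -0.001]
force: [-0.5, 0.7, 4.1]
opening: 0.0333
gripper_force: 25.0
```

Emit:
arm_command --targets '[{"x": 0,"y": 0,"z": 0.03,"rx": 0,"ry": 0,"rz": 0,"claw": 255},{"x": 0,"y": 0,"z": 0.08,"rx": 0,"ry": 0,"rz": 0,"claw": 255},{"x": 0,"y": 0,"z": 0.14,"rx": 0,"ry": 0,"rz": 0,"claw": 255},{"x": 0,"y": 0,"z": 0.2,"rx": 0,"ry": 0,"rz": 0,"claw": 255},{"x": 0,"y": 0.02,"z": 0.25,"rx": 0,"ry": 0,"rz": 0,"claw": 255},{"x": 0,"y": 0.07,"z": 0.25,"rx": 0,"ry": 0,"rz": 0,"claw": 255},{"x": 0,"y": 0.13,"z": 0.25,"rx": 0,"ry": 0,"rz": 0,"claw": 255},{"x": 0,"y": 0.19,"z": 0.25,"rx": 0,"ry": 0,"rz": 0,"claw": 255},{"x": 0,"y": 0.25,"z": 0.25,"rx": 0,"ry": 0,"rz": 0,"claw": 255},{"x": 0,"y": 0.31,"z": 0.25,"rx": 0,"ry": 0,"rz": 0,"claw": 255}]'

```text
t: 9.38
tool_pos: [0.5279, 0.0349, 0.1485]
orientation: [0.419, -3.112, -0.0]
force: [0.1, -0.5, -3.2]
opening: 0.0338
gripper_force: 25.0
```

Emit:
arm_command --targets '[{"x": 0,"y": 0.06,"z": 0,"rx": 0,"ry": 0,"rz": 0,"claw": 255},{"x": 0,"y": 0.12,"z": 0,"rx": 0,"ry": 0,"rz": 0,"claw": 255},{"x": 0,"y": 0.18,"z": 0,"rx": 0,"ry": 0,"rz": 0,"claw": 255},{"x": 0,"y": 0.24,"z": 0,"rx": 0,"ry": 0,"rz": 0,"claw": 255},{"x": 0,"y": 0.3,"z": 0,"rx": 0,"ry": 0,"rz": 0,"claw": 255},{"x": 0.002,"y": 0.36,"z": 0,"rx": 0,"ry": 0,"rz": 0,"claw": 255},{"x": 0.004,"y": 0.41,"z": 0,"rx": 0,"ry": 0,"rz": 0,"claw": 255},{"x": 0.004,"y": 0.45,"z": 0,"rx": 0,"ry": 0,"rz": 0,"claw": 255},{"x": 0.004,"y": 0.46,"z": 0,"rx": 0,"ry": 0,"rz": 0,"claw": 255},{"x": 0.004,"y": 0.46,"z": 0,"rx": 0,"ry": 0,"rz": 0,"claw": 255}]'

```text
t: 10.22
tool_pos: [0.5299, 0.2648, 0.1482]
orientation: [0.423, -3.111, 0.0]
force: [-0.0, -0.7, -2.7]
opening: 0.0342
gripper_force: 25.0
```

Emit:
arm_command --targets '[{"x": 0,"y": 0,"z": -0.05,"rx": 0,"ry": 0,"rz": 0,"claw": 255},{"x": 0,"y": 0,"z": -0.1,"rx": 0,"ry": 0,"rz": 0,"claw": 255},{"x": 0,"y": 0,"z": -0.15,"rx": 0,"ry": 0,"rz": 0,"claw": 255},{"x": 0,"y": 0,"z": -0.19,"rx": 0,"ry": 0,"rz": 0,"claw": 255},{"x": 0,"y": 0,"z": -0.22,"rx": 0,"ry": 0,"rz": 0,"claw": 255},{"x": 0,"y": 0,"z": -0.23,"rx": 0,"ry": 0,"rz": 0,"claw": 255},{"x": 0,"y": 0,"z": -0.234,"rx": 0,"ry": 0,"rz": 0,"claw": 255},{"x": 0,"y": 0,"z": -0.234,"rx": 0,"ry": 0,"rz": 0,"claw": 255}]'

```text
t: 10.88
tool_pos: [0.5308, 0.2628, 0.0321]
orientation: [0.419, -3.113, 0.001]
force: [0.7, 0.2, -2.8]
opening: 0.0338
gripper_force: 25.0
```

Emit:
arm_command --targets '[{"x": 0,"y": 0,"z": -0.003,"rx": 0,"ry": 0,"rz": 0,"claw": 255},{"x": 0,"y": 0,"z": -0.006,"rx": 0,"ry": 0,"rz": 0,"claw": 255},{"x": 0,"y": 0,"z": -0.008,"rx": 0,"ry": 0,"rz": 0,"claw": 255},{"x": 0,"y": 0,"z": -0.008,"rx": 0,"ry": 0,"rz": 0,"claw": 255}]'

```text
t: 11.22
tool_pos: [0.5314, 0.2639, 0.0289]
orientation: [-0.42, 3.112, 0.0]
force: [0.4, 1.1, -2.9]
opening: 0.0337
gripper_force: 25.0
```

Emit:
arm_command --targets '[{"x": 0,"y": 0,"z": -0.001,"rx": 0,"ry": 0,"rz": 0,"claw": 255},{"x": 0,"y": 0,"z": -0.002,"rx": 0,"ry": 0,"rz": 0,"claw": 255},{"x": 0,"y": 0,"z": -0.003,"rx": 0,"ry": 0,"rz": 0,"claw": 255},{"x": 0,"y": 0,"z": -0.004,"rx": 0,"ry": 0,"rz": 0,"claw": 255}]'

```text
t: 11.55
tool_pos: [0.5315, 0.2639, 0.0288]
orientation: [-0.42, 3.112, -0.0]
force: [-11.3, -4.8, 21.7]
opening: 0.034
gripper_force: 25.0
```

It's on the tray floor. Ease off, open and retreat.

Emit:
arm_command --targets '[{"x": 0,"y": 0,"z": 0.003,"rx": 0,"ry": 0,"rz": 0,"claw": 255},{"x": 0,"y": 0,"z": 0.003,"rx": 0,"ry": 0,"rz": 0,"claw": 90},{"x": 0,"y": 0,"z": 0.003,"rx": 0,"ry": 0,"rz": 0,"claw": 90},{"x": 0,"y": 0,"z": 0.003,"rx": 0,"ry": 0,"rz": 0,"claw": 90},{"x": 0,"y": 0,"z": 0.003,"rx": 0,"ry": 0,"rz": 0,"claw": 90},{"x": 0,"y": 0,"z": 0.003,"rx": 0,"ry": 0,"rz": 0,"claw": 90},{"x": 0,"y": 0,"z": 0.003,"rx": 0,"ry": 0,"rz": 0,"claw": 90}]'

```text
t: 12.13
tool_pos: [0.5307, 0.2636, 0.0274]
orientation: [0.42, -3.113, 0.0]
force: [0.3, -0.2, -0.1]
opening: 0.0601
gripper_force: 0.0
```

Emit:
arm_command --targets '[{"x": 0,"y": 0,"z": 0.04,"rx": 0,"ry": 0,"rz": 0,"claw": 90},{"x": 0,"y": 0,"z": 0.1,"rx": 0,"ry": 0,"rz": 0,"claw": 90},{"x": 0,"y": 0,"z": 0.16,"rx": 0,"ry": 0,"rz": 0,"claw": 90},{"x": 0,"y": 0,"z": 0.22,"rx": 0,"ry": 0,"rz": 0,"claw": 90},{"x": 0,"y": 0,"z": 0.28,"rx": 0,"ry": 0,"rz": 0,"claw": 90},{"x": 0,"y": 0,"z": 0.34,"rx": 0,"ry": 0,"rz": 0,"claw": 90},{"x": -0.1,"y": 0.06,"z": 0.34,"rx": 0,"ry": 0,"rz": 0,"claw": 90},{"x": -0.16,"y": 0.12,"z": 0.34,"rx": 0,"ry": 0,"rz": 0,"claw": 90},{"x": -0.22,"y": 0.18,"z": 0.34,"rx": 0,"ry": 0,"rz": 0,"claw": 90},{"x": -0.22,"y": 0.18,"z": 0.34,"rx": 0,"ry": 0,"rz": 0,"claw": 90}]'

```text
t: 12.97
tool_pos: [0.4176, 0.3561, 0.1979]
orientation: [0.422, -3.113, -0.003]
force: [-0.2, -0.9, -0.1]
opening: 0.0604
gripper_force: 0.0
```

```bash
python3 - <<'E'
from h import *
p,d=shot('top','t3'); shot('side','s3')
print(robot.read_state()['force'])
a=cv2.imread('pics/t3.png')[130:270,90:430]; b=cv2.imread('pics/s3.png')[160:340,160:400]
cv2.imwrite('pics/f.png',np.vstack([cv2.resize(a,(680,280)),cv2.resize(b,(400,300)).copy() if 0 else cv2.copyMakeBorder(cv2.resize(b,(400,300)),0,0,0,280,0)]))
E
```

```text
[ 0.33358503 -0.28576079  0.59040191]
```

View pics/f.png

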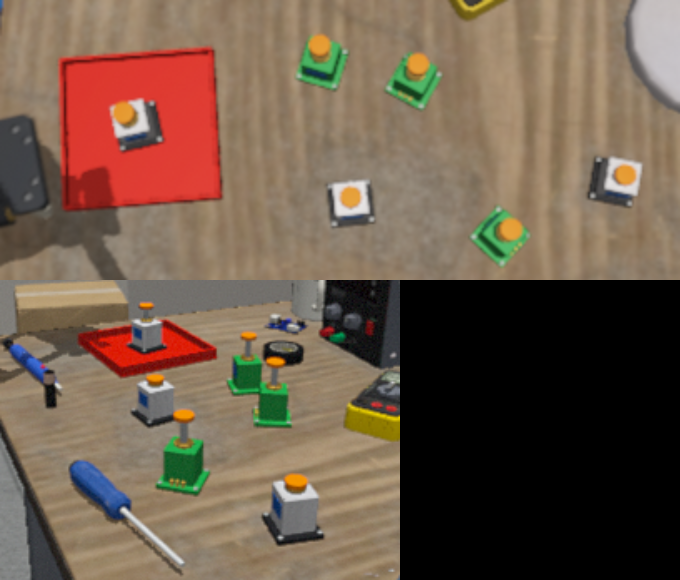

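The sticker stands upright near the middle of the tray (about (135,125) in the crop). The other two stand in place with their plungers down, and the gripper is clear.

```bash
python3 -c "
from plant import robot
print(robot.close_job())"
```

```text
the job is handed in; nothing more can be done
None
```

I pushed all three plungers: two went fully home and those sensors stayed in place, the third jammed at 71 mm and now stands upright in the reject tray, and the job is handed in with no verdict returned.

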